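# Put the used blades away and lock the childproof tub

### The job

Put the used blade case away in the childproof blade tub. Open the tub: push its lid down hard, turn it counter-clockwise (seen from above) until the lugs are free, lift it off and lay it right way up on the desk; drop the case through the mouth. Then close the tub again: set the lid on the neck, turn it under light pressure until its three lugs drop between the tabs, push it down hard, turn it clockwise as far as it goes and let go, so that it springs up locked and level. Do not knock over the glue bottle or the pencil cup.

Things in the scene. Friction and masses are not known exactly. Their poses are not given: they have to be found in the camera images.
- tub: White round blade tub held on the desk by a dark steel bracket (foot plate 148 mm across); it cannot move or turn. Origin: on the desk below its axis, z up, any yaw. Body 116 mm across up to z = 70 mm, then a neck 100 mm across. Three equal tabs stand out from the neck (to 112 mm across, tops at z = 96 mm), with three gaps between them, 120 degrees apart. Inner floor at z = 7 mm.
- tub_mouth (a point): Centre of the tub's mouth, at the neck's rim, z = 97 mm; 82 mm wide inside. A black rubber seal ring (83 to 93 mm across) stands in it, top at z = 106.5 mm. The seal is sprung, 1.3 N per mm, and gives 9.5 mm before the lid meets the rim.
- tub_gap (a point): Middle of one entry gap between two tabs, at the height of the tabs' tops, 53 mm from the axis, at +37 degrees (counter-clockwise from above) from the tub's x axis; the others at 157 and 277. Gaps are 24 degrees wide; a raised upright ridge on the tub's wall marks each. The counter-clockwise side of a gap is a solid wall; clockwise comes a hook 14 degrees wide, underside at z = 87 mm.
- tub_notch (a point): Middle of one locking notch's roof (z = 90 mm), 53 mm from the axis, on the tub's x axis; the others at 120 and 240 degrees. Each notch, 22 degrees wide, lies clockwise of a gap, just past its hook, and ends in a solid stop. Gap centre to notch centre: 37 degrees.
- lid: Grey push-and-turn lid, locked on the tub at the start, 124 mm across, top face at z = 24 mm, its underside at 20 mm. Origin: centre of the skirt's lower edge, z up. Skirt 116 mm wide inside, flared to 121 mm at the edge; about 2 mm radial play on the tabs. Its origin is 92 mm over the desk with the lugs lying on the tabs, 86 mm when dropped into the gaps, carried by the seal. About 0.12 kg.
- lid_bar (a point): Point on the lid's axis 45 mm above the lid's origin: grip point of the bar on top, 64 mm long (along the lid's x), 22 mm wide, z = 24 to 50 mm. Grip over the bar's two ends or across it, fingertips close to the lid's top face.
- lid_lug (a point): Top of one of three inner lugs, 55 mm from the axis, on the lid's x axis (others at 120 and 240 degrees); 13 degrees wide, z = 4 to 8 mm. A ridge on the rim marks each; one end of the bar points at one. To pass the hooks, either way, push the lid's origin below 79 mm over the desk (10 N; it bottoms at 77 mm, 12.5 N). Let go past them, the lugs spring up into the notches: lid at 82 mm, locked.
- blade_case: Used blade case lying flat on the desk to the left of the tub: black plastic with a grey ribbed end and a steel window, 66 mm long (x), 22 mm wide (y), 14 mm high. Origin: centre of its underside, z up. About 0.06 kg. At the other end of this left strip of the desk lies an eraser; between the two (x about 0.5, y about 0.245 m) is free room for the lid.
- pencil_cup: White porcelain cup, 60 to 75 mm across, with pencils standing in it to 173 mm; bystander. Origin: about the centre of its underside, z up.
- glue_bottle: White glue bottle with a grey spout, 43 mm across, 134 mm high; bystander. Origin: centre of its underside, z up.

How it is judged:
On the way, in this order (a step that is already met when the one before it is completed fails the run):
1. the lid is off the tub and lies right way up on the desk (horizontal distance between lid and tub above 0.12 m and height (world z) of lid below 0.008 m and angle between lid's own z axis and vertical below 0.1 rad), for 0.2 s.
2. the blade case lies in the tub (horizontal distance between blade_case and tub below 0.05 m and height (world z) of blade_case below 0.065 m), for 0.2 s.
3. the lid sits on the neck with its lugs down in the gaps (horizontal distance between lid and tub below 0.005 m and angle between lid's own z axis and vertical below 0.06 rad and z of lid in the frame of tub below 0.0885 m), for 0.2 s.
At the end, for the whole second after the job is handed in: The blade case is in the tub (within 50 mm of its axis, below 65 mm); the lid rests locked on the tub: centred within 5 mm, level within 0.06 rad, lugs at the notches within 0.16 rad (any of the three positions), its origin 80.3 to 83.8 mm above the tub's origin (all of step 2 and horizontal distance between lid and tub below 0.005 m and angle between lid's own z axis and vertical below 0.06 rad and z of lid in the frame of tub between 0.0803 and 0.0838 m and (angle between the x axis of lid and the x axis of tub, either way round below 0.16 rad or angle between the x axis of lid and the x axis of tub, either way round between 0.887 and 1.207 rad) and linear speed of lid below 0.02 m/s); the robot touches nothing.
It fails at once if the pencil cup is knocked over (angle between pencil_cup's own z axis and vertical above 0.6 rad).
It fails at once if the glue bottle is knocked over (angle between glue_bottle's own z axis and vertical above 0.6 rad).
It also fails if it takes over 72 s, if anything falls off the work surface, if the arm or the gripper's body presses on something with over 40 N, if the wrist force passes 120 N, or if a joint passes its speed limit or range.

### The arm

A 6-joint arm with a two-finger parallel gripper is mounted at the origin on the work surface; the furniture and walls round the work are solid. World frame = base frame: x ahead of the robot, y to its left, z up, the work surface at z = 0. Lengths are in m, angles in rad, forces in N, time in s.
With the tool pointing down it reaches from about 0.2 to 0.875 m from the base axis. Payload 3.4 kg.
Tool frame: the origin (TCP) lies at the very end of the fingers, on their centre line; the grasp point (between the pads) lies 19 mm behind it; z points along the fingers, y is the line along which they close (so a half turn about z gives the same grasp; the last joint's range is limited). The gripper opens to 94 mm and grips with 3 to 60 N. Pads are 16 mm wide; open, the fingers measure 119 mm over their backs; the gripper's body (75 mm by 177 mm) begins 78 mm behind the grasp point.
Start: joints at [1.042, 0.276, 1.505, -0, 1.361, -0.121], TCP at [0.228, 0.528, 0.205] pointing down, gripper open.
Joint ranges: [-2.89, 2.89], [-0.75, 2.08], [0.22, 2.7], [-1.18, 4.32], [0.11, 2.71], [-2.7, 2.7]. Speed limits (rad/s): [2.57, 2.57, 3.14, 3.14, 3.14, 3.14].

### API

Orientations are given as a unit quaternion [x, y, z, w].
In Python, from cell import env, vision gives the robot as it stands.
- The arm moves only by the shell command python3 -m crank 'ROWS' [OPENING] [FORCE]. ROWS is JSON, one flat list of numbers, 6 for each row, row after row: the shift along the tool's x, y, z in units of 250 mm (1.0 is 250 mm), then the turn, a rotation vector about the tool's x, y, z in units of pi rad (1.0 is pi rad). In form: [dx, dy, dz, wx, wy, wz, dx, dy, dz, wx, wy, wz, ...]. A call has 1 to 10 rows; each row is the pose to reach, as a shift and turn from the pose commanded when the call began, along the tool's axes at that moment, turning the shorter way round; what a row does not reach only later rows make up. A row lasts 1/12 s, in which the tool goes at most 41.7 mm and 7.16 degrees, less where a joint would pass 70% of its speed; a pose out of reach is approached as far as the arm can. A call with a number of a shift or a turn outside -1 to 1 is refused whole. A call with a gripper value outside its range is refused whole. OPENING is the opening, from 0 (shut) to 1 (fully open), set as the call begins (- or left out, the last holds). The fingers move at their own pace and stop on an object; FORCE is the grip in N (left out, the last holds). Time passes only in rows, so rows that repeat a pose let the fingers close. It gives the time, the measured TCP pose, the force, the opening and the grip force at its end, in the units of the state.
- env.get_state(): the state, without advancing time (a new reading comes with each control period).
- vision.read_camera(name): name is "side" or "top"; returns the picture (420x560x3 uint8, red, green, blue); there is no depth.
- vision.camera_model(name): a dict with "fx", "fy", "cx", "cy" (pixels), "pose" (4x4, takes a point from camera to world coordinates). Camera axes: x right, y down, z forward; pixel columns grow to the right and rows downward; lengths in m; the calibration is good to about 2 mm. A picture is of the moment at which its call begins. camera_model takes no time and is no camera call.
- env.job_done(): hands the job in; it is judged then, once.
The state is a dict: "t": time; "joint_pos": joint angles; "joint_vel": joint speeds; "joint_torque": joint torques, N m; "ee_pos": TCP position; "ee_rot": TCP orientation; "wrist_force": force on the tool from outside, world axes, zero at the start; "torque": the same for the moment, N m; "finger_gap": opening from 0.0 (shut) to 1.0 (fully open); "grasp_force": force on a finger pad.
Only numpy, scipy, OpenCV 4.12 (cv2) and the standard library are available. Lean on these libraries where they do the work, as an engineer would, in place of code of your own. Each camera call takes 0.05 s, during which the arm holds its last target. There are 200 camera calls.

## Working session

There is one attempt and no reset: what is moved stays moved. The work goes in short steps, Python scripts to look and compute and a shell command to move; the robot and the scene stay as the last step left them, time stands still between calls to the robot, and variables do not carry over. Pictures are saved under pics/ and viewed, at most 10 in all, crops included, and the job is handed in when it is done.

```bash
ls; mkdir -p pics; python3 - <<'E'
from cell import env, vision
import cv2, numpy as np
for n in ("top","side"):
    im=vision.read_camera(n); cv2.imwrite(f"pics/{n}0.png",im[:,:,::-1])
    m=vision.camera_model(n); print(n,m["fx"],m["fy"],m["cx"],m["cy"]); print(np.round(m["pose"],4))
s=env.get_state(); print({k:np.round(v,3).tolist() for k,v in s.items()})
E
```

```text
pics
top 394.7591342793003 394.7591342793003 283.2859489464859 219.83742307799992
[[-0.0048 -0.9755  0.2201  0.3222]
 [-1.      0.0036 -0.0059  0.0449]
 [ 0.005  -0.2201 -0.9755  1.0899]
 [ 0.      0.      0.      1.    ]]
side 468.25987826704886 468.25987826704886 279.1988287527628 211.43123510492669
[[-0.9774 -0.0821  0.1946  0.3134]
 [-0.2111  0.3523 -0.9117  1.0632]
 [ 0.0063 -0.9323 -0.3617  0.5051]
 [ 0.      0.      0.      1.    ]]
{'t': 0.1, 'joint_pos': [1.042, 0.277, 1.506, -0.0, 1.361, -0.121], 'joint_vel': [-0.001, 0.001, -0.001, -0.002, 0.0, 0.002], 'joint_torque': [0.001, -40.546, -23.778, 0.07, 0.03, -0.0], 'ee_pos': [0.228, 0.527, 0.205], 'ee_rot': [0.202, 0.979, -0.001, -0.0], 'wrist_force': [0.7, 0.03, 0.333], 'torque': [0.027, 0.014, -0.045], 'grasp_force': 0.0, 'finger_gap': 1.0}
```

View pics/top0.png

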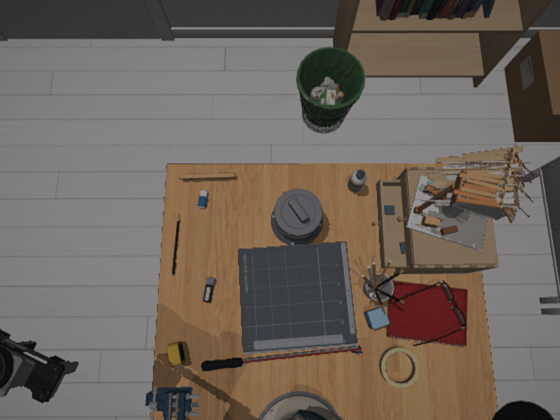

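View pics/side0.png

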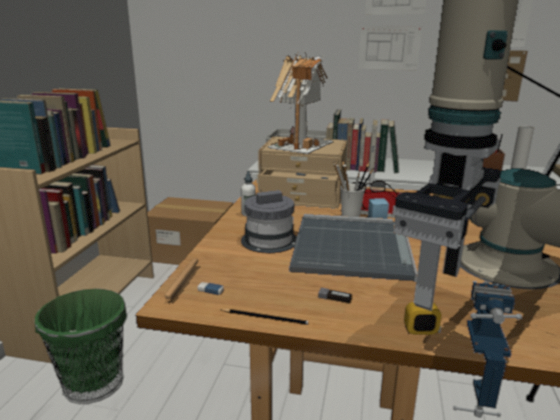

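The top view shows the lid at about (299,213) with its bar running from (290,200) to (308,220). It also has the case at (209,290), the eraser at (203,199), the glue bottle at (358,179) and the pencil cup at (378,290). I'll zoom in to measure.

```bash
cat > h.py <<'E'
from cell import env, vision
import cv2, numpy as np
from scipy.spatial.transform import Rotation as R
def px2w(n,uv,z):
    m=vision.camera_model(n); P=np.array(m["pose"])
    d=P[:3,:3]@np.array([(uv[0]-m["cx"])/m["fx"],(uv[1]-m["cy"])/m["fy"],1]); o=P[:3,3]
    return o+d*(z-o[2])/d[2]
def w2px(n,p):
    m=vision.camera_model(n); P=np.array(m["pose"]); c=P[:3,:3].T@(np.array(p)-P[:3,3])
    return np.array([m["fx"]*c[0]/c[2]+m["cx"],m["fy"]*c[1]/c[2]+m["cy"]])
def to(p,r=None):
    """shift (units) & turn from commanded~measured pose to world TCP p, rotation r"""
    s=env.get_state(); A=R.from_quat(s["ee_rot"])
    print("t",round(s["t"],2),"shift",np.round(A.inv().apply(np.array(p)-s["ee_pos"])/.25,4), "turn",None if r is None else np.round((A.inv()*r).as_rotvec()/np.pi,4))
def down(yaw):  # tool pointing down, tool y axis along world direction yaw (+90 ambiguity handled by caller)
    y=np.array([np.cos(yaw),np.sin(yaw),0]); z=np.array([0,0,-1.]); return R.from_matrix(np.c_[np.cross(y,z),y,z])
def crop(n,boxes,out,k=6):
    im=vision.read_camera(n)[:,:,::-1]
    t=[cv2.resize(im[b[1]:b[3],b[0]:b[2]],None,fx=k,fy=k,interpolation=cv2.INTER_CUBIC) for b in boxes]
    h=max(x.shape[0] for x in t); t=[cv2.copyMakeBorder(x,0,h-x.shape[0],0,6,cv2.BORDER_CONSTANT) for x in t]
    cv2.imwrite(out,np.hstack(t))
E
python3 - <<'E'
from h import *
crop("top",[(262,180,342,250),(190,270,230,310)],"pics/c1.png",6)
E
```

```text
(no output)
```

View pics/c1.png

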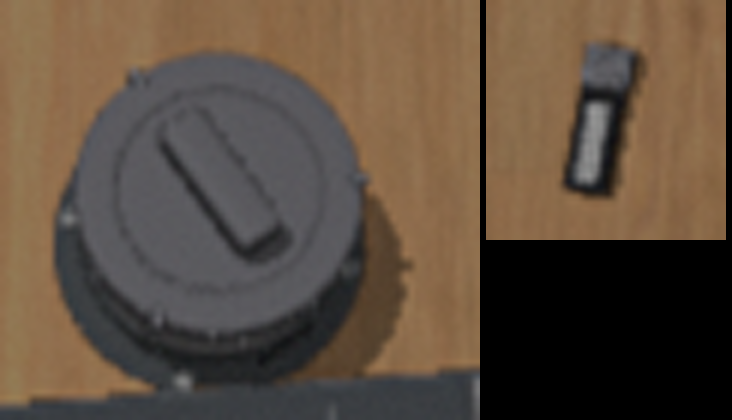

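```bash
python3 - <<'E'
from h import *
f=lambda X,Y,ox,oy:((X+.5)/6-.5+ox,(Y+.5)/6-.5+oy)
for z in (.085,.095,.104):
    r=np.array([px2w("top",f(X,Y,262,180),z)[:2] for X,Y in ((135,75),(362,180),(157,320))])
    c=r.mean(0)
    A=np.c_[2*r,np.ones(3)]; s=np.linalg.solve(A,(r**2).sum(1)); 
    print(z,"cc",s[:2].round(4),"R",np.sqrt(s[2]+s[:2]@s[:2]).round(4),"ang",np.degrees(np.arctan2(*(r-s[:2]).T[::-1])).round(1))
b=np.array([px2w("top",f(X,Y,262,180),.132)[:2] for X,Y in ((160,127),(193,107),(289,228),(247,249))])
print("bar",b.round(4).tolist(),b.mean(0).round(4), np.linalg.norm(b[0]-b[3]),np.linalg.norm(b[0]-b[1]),np.degrees(np.arctan2(*(b[0]+b[1]-b[2]-b[3])[::-1])))
# lid outer disk top: extremes
for z,pts in ((.1,((77,190),(364,190))),): print([px2w("top",f(*p,262,180),z).round(4).tolist() for p in pts])
k=np.array([px2w("top",f(X-486,Y,190,270),.014)[:2] for X,Y in ((585,43),(635,50),(608,194),(566,187))])
print("case",k.round(4).tolist(),k.mean(0).round(4),np.degrees(np.arctan2(*(k[0]+k[1]-k[2]-k[3])[::-1])),np.linalg.norm(k[0]-k[3]),np.linalg.norm(k[2]-k[3]))
for u,n in (((358,188),"glue"),((378,297),"cup"),((203,199),"eraser"),((230,176),"stick")): print(n,px2w("top",u,0).round(3))
E
```

```text
0.085 cc [0.5718 0.0006] R 0.0636 ang [ 34.2 -86.1 155.1]
0.095 cc [0.5693 0.0011] R 0.0629 ang [ 34.2 -86.1 155.1]
0.104 cc [0.5671 0.0015] R 0.0624 ang [ 34.2 -86.1 155.1]
bar [[0.5875, 0.0264], [0.5961, 0.0125], [0.5438, -0.0269], [0.535, -0.0093]] [0.5656 0.0007] 0.0634841869204391 0.016400467627505643 35.574070751121425
[[0.5684, 0.0617, 0.1], [0.5679, -0.0619, 0.1]]
case [[0.408, 0.2479], [0.4047, 0.2252], [0.3413, 0.2351], [0.3444, 0.2539]] [0.3746 0.2405] -7.1204103917284955 0.06382920546853035 0.019028734930023914
glue [ 0.661 -0.178  0.   ]
cup [ 0.352 -0.218  0.   ]
eraser [0.63  0.268 0.   ]
stick [0.699 0.192 0.   ]
```

```bash
python3 - <<'E'
from h import *
y=np.radians(34.5)
to([.567,.001,.205],down(y)); 
E
```

```text
t 0.15 shift [-2.0806e+00 -1.3952e+00  9.0000e-04] turn [-4.000e-04  1.000e-04  1.785e-01]
```

```bash

python3 -m crank '[-0.7,-0.46,0,0,0,0,-0.7,-0.46,0,0,0,0,-0.7,-0.46,0,0,0,0,-0.7,-0.46,0,0,0,0,-0.7,-0.46,0,0,0,0,-0.7,-0.46,0,0,0,0]' 1 20
python3 -m crank '[-0.7,-0.46,0,0,0,0,-0.7,-0.46,0,0,0,0,-0.7,-0.46,0,0,0,0,-0.7,-0.46,0,0,0,0,-0.7,-0.46,0,0,0,0,-0.7,-0.46,0,0,0,0]'
python3 -m crank '[-0.68,-0.475,0,0,0,0.04,-0.68,-0.475,0,0,0,0.08,-0.68,-0.475,0,0,0,0.12,-0.68,-0.475,0,0,0,0.16,-0.68,-0.475,0,0,0,0.178,-0.68,-0.475,0,0,0,0.178,-0.68,-0.475,0,0,0,0.178,-0.68,-0.475,0,0,0,0.178]'
python3 - <<'E'
from h import *
print(env.get_state()["joint_pos"])
to([.567,.001,.205],down(np.radians(34.5))); crop("top",[(262,160,342,250)],"pics/c2.png",6)
E
```

```text
t: 0.65
ee_pos: [0.3464, 0.3472, 0.2053]
ee_rot: [0.205, 0.979, -0.002, 0.001]
wrist_force: [0.2, 0.8, 0.0]
finger_gap: 1.003
grasp_force: 0.0
t: 1.15
ee_pos: [0.4621, 0.1725, 0.2052]
ee_rot: [0.206, 0.979, -0.001, 0.002]
wrist_force: [0.4, 0.1, -0.2]
finger_gap: 0.999
grasp_force: 0.0
t: 1.82
ee_pos: [0.5664, 0.0025, 0.2049]
ee_rot: [0.465, 0.885, 0.0, -0.001]
wrist_force: [-1.9, -0.3, 0.2]
finger_gap: 0.999
grasp_force: 0.0
[-1.19225588e-01  2.64361397e-01  1.52277060e+00  1.12838018e-03
  1.35634150e+00 -7.23471248e-01]
t 1.82 shift [-0.0061 -0.0015 -0.0004] turn [-0.0002 -0.0007  0.0006]
```

View pics/c2.png

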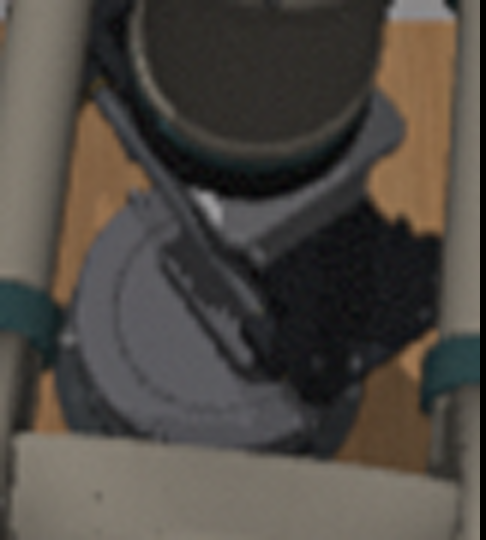

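The arm hides most of the lid in this view, but the gripper is aligned with the bar and the two ends look clear. I'll go down, close the fingers, and check the forces.

```bash

python3 -m crank '[-0.006,-0.0015,0.12,0,0,0,-0.006,-0.0015,0.22,0,0,0,-0.006,-0.0015,0.3,0,0,0,-0.006,-0.0015,0.35,0,0,0,-0.006,-0.0015,0.384,0,0,0,-0.006,-0.0015,0.384,0,0,0,-0.006,-0.0015,0.384,0,0,0]'
python3 -m crank '[0,0,0,0,0,0,0,0,0,0,0,0,0,0,0,0,0,0,0,0,0,0,0,0,0,0,0,0,0,0,0,0,0,0,0,0,0,0,0,0,0,0]' 0 25
```

```text
t: 2.45
ee_pos: [0.5674, 0.0012, 0.1098]
ee_rot: [0.464, 0.886, 0.0, 0.0]
wrist_force: [-0.1, 0.5, 0.3]
finger_gap: 0.999
grasp_force: 0.0
t: 3.03
ee_pos: [0.5677, -0.0002, 0.1099]
ee_rot: [0.465, 0.885, -0.0, 0.0]
wrist_force: [-0.7, -0.2, 2.8]
finger_gap: 0.677
grasp_force: 25.0
```

```bash

python3 -m crank '[0,0,0.005,0,0,0,0,0,0.01,0,0,0,0,0,0.016,0,0,0,0,0,0.016,0,0,0,0,0,0.016,0,0,0]' 0 35
```

```text
t: 3.45
ee_pos: [0.5677, -0.0002, 0.1066]
ee_rot: [0.465, 0.885, -0.0, 0.0]
wrist_force: [-2.8, -0.2, 9.1]
finger_gap: 0.677
grasp_force: 35.0
```

```bash

python3 -m crank '[0,0,0.004,0,0,0,0,0,0.01,0,0,0,0,0,0.01,0,0,0,0,0,0.01,0,0,0]'
```

```text
t: 3.78
ee_pos: [0.5677, -0.0002, 0.1049]
ee_rot: [0.465, 0.885, -0.0, 0.001]
wrist_force: [-3.8, -0.3, 12.4]
finger_gap: 0.676
grasp_force: 35.0
```

```bash

python3 -m crank '[0,0,0,0,0,-0.02,0,0,0,0,0,-0.04,0,0,0,0,0,-0.06,0,0,0,0,0,-0.08,0,0,0,0,0,-0.1,0,0,0,0,0,-0.12,0,0,0,0,0,-0.14,0,0,0,0,0,-0.16,0,0,0,0,0,-0.16,0,0,0,0,0,-0.16]'
python3 -c "
from h import *
s=env.get_state();print(np.round(s['torque'],2))"
python3 -m crank '[0,0,0,0,0,-0.01,0,0,0,0,0,-0.02,0,0,0,0,0,-0.03,0,0,0,0,0,-0.04,0,0,0,0,0,-0.04,0,0,0,0,0,-0.04]'
python3 -c "
from h import *
s=env.get_state();print(np.round(s['torque'],2), s['joint_pos'][5])"
```

```text
t: 4.62
ee_pos: [0.5694, 0.0001, 0.1051]
ee_rot: [0.23, 0.973, 0.001, 0.002]
wrist_force: [0.1, 1.0, 11.8]
finger_gap: 0.68
grasp_force: 35.0
[0.02 0.31 0.26]
t: 5.12
ee_pos: [0.5693, 0.0001, 0.1051]
ee_rot: [0.169, 0.986, 0.0, 0.002]
wrist_force: [-0.8, 0.7, 11.5]
finger_gap: 0.677
grasp_force: 35.0
[-0.02  0.34 -0.03] -1.3546587312362965
```

```bash

for i in 1; do python3 -m crank '[0,0,0,0,0,-0.012,0,0,0,0,0,-0.012,0,0,0,0,0,-0.012]'|grep rot;  python3 -c "
from h import *
s=env.get_state();print(np.round(s['torque'],2))"
python3 -m crank '[0,0,0,0,0,-0.012,0,0,0,0,0,-0.012,0,0,0,0,0,-0.012]'|grep rot;  python3 -c "
from h import *
s=env.get_state();print(np.round(s['torque'],2))"; done
```

```text
ee_rot: [0.15, 0.989, 0.0, 0.002]
[0.06 0.28 0.03]
ee_rot: [0.131, 0.991, 0.0, 0.002]
[ 0.11  0.3  -0.01]
```

```bash

for i in 1; do python3 -m crank '[0,0,0,0,0,-0.012,0,0,0,0,0,-0.012,0,0,0,0,0,-0.012]'|grep rot;  python3 -c "
from h import *
s=env.get_state();print(np.round(s['torque'],2))"
python3 -m crank '[0,0,0,0,0,-0.012,0,0,0,0,0,-0.012,0,0,0,0,0,-0.012]'|grep rot;  python3 -c "
from h import *
s=env.get_state();print(np.round(s['torque'],2))"; done
```

```text
ee_rot: [0.114, 0.993, 0.0, 0.002]
[-0.08  0.44 -0.86]
ee_rot: [0.096, 0.995, 0.001, 0.001]
[-0.16  0.52 -1.51]
```

The lug met the gap's end wall at a gripper yaw of about 76°, so the gap centre is near 70.5° and the tub's yaw near 33.5°. I'll back off to the centre and lift.

```bash

python3 -m crank '[0,0,0,0,0,0.02,0,0,0,0,0,0.04,0,0,0,0,0,0.04,0,0,0,0,0,0.04]'
python3 -m crank '[0,0,-0.012,0,0,0,0,0,-0.024,0,0,0,0,0,-0.036,0,0,0,0,0,-0.048,0,0,0,0,0,-0.06,0,0,0,0,0,-0.072,0,0,0,0,0,-0.072,0,0,0]'
python3 -c "
from h import *
s=env.get_state();print(np.round(s['torque'],2))"
```

```text
t: 6.45
ee_pos: [0.5693, -0.0003, 0.105]
ee_rot: [0.156, 0.988, 0.0, 0.002]
wrist_force: [-0.7, -1.1, 10.9]
finger_gap: 0.679
grasp_force: 34.9
t: 7.03
ee_pos: [0.5675, 0.0002, 0.121]
ee_rot: [0.156, 0.988, 0.0, -0.0]
wrist_force: [-0.5, 0.3, -0.9]
finger_gap: 0.684
grasp_force: 34.9
[-0.05  0.01  0.02]
```

```bash

python3 -m crank '[0,0,-0.1,0,0,0,0,0,-0.2,0,0,0,0,0,-0.3,0,0,0,0,0,-0.3,0,0,0]'
python3 -c "
from h import *
to([.5,.245,.19]); to([.5,.245,.03])"
```

```text
t: 7.37
ee_pos: [0.5706, -0.0002, 0.2005]
ee_rot: [0.156, 0.988, 0.0, 0.004]
wrist_force: [0.1, -0.2, -0.6]
finger_gap: 0.68
grasp_force: 34.9
t 7.37 shift [0.5714 0.8459 0.0387] turn None
t 7.37 shift [0.5769 0.8447 0.6786] turn None
```

```bash

python3 -m crank '[0.08,0.12,0,0,0,0,0.18,0.27,0,0,0,0,0.28,0.42,0,0,0,0,0.38,0.56,0,0,0,0,0.48,0.7,0,0,0,0,0.54,0.8,0,0,0,0,0.57,0.845,0,0,0,0,0.57,0.845,0,0,0,0,0.57,0.845,0,0,0,0]'
python3 -m crank '[0,0,0.13,0,0,0,0,0,0.26,0,0,0,0,0,0.38,0,0,0,0,0,0.5,0,0,0,0,0,0.58,0,0,0,0,0,0.62,0,0,0,0,0,0.64,0,0,0,0,0,0.64,0,0,0]'
python3 - <<'E'
from h import *
s=env.get_state();print(R.from_quat(s["ee_rot"]).as_matrix()[:,2].round(4))
crop("side",[(150,120,450,340)],"pics/s1.png",2)
E
```

```text
t: 8.12
ee_pos: [0.4967, 0.2448, 0.1949]
ee_rot: [0.155, 0.988, -0.001, -0.001]
wrist_force: [0.4, -0.4, -0.4]
finger_gap: 0.679
grasp_force: 34.9
t: 8.78
ee_pos: [0.4975, 0.2438, 0.0353]
ee_rot: [0.157, 0.988, -0.0, -0.001]
wrist_force: [0.5, -0.1, -0.9]
finger_gap: 0.681
grasp_force: 34.9
[-1.2e-03 -7.0e-04 -1.0e+00]
```

View pics/s1.png

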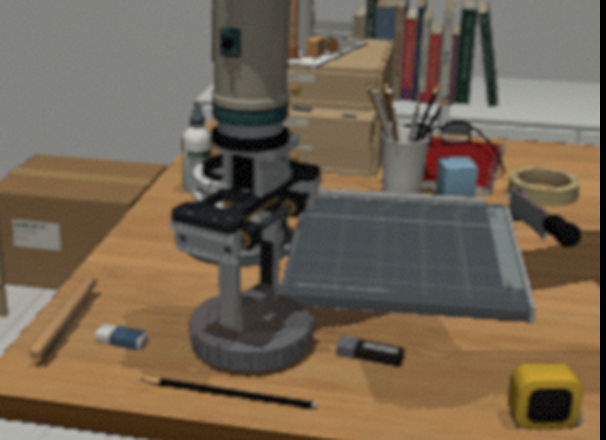

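The lid is held level just above the desk, with the eraser at crop (120,336) and the case at (370,350), both clear of it. I'll lower it until it touches.

```bash

python3 -m crank '[0,0,0.01,0,0,0,0,0,0.02,0,0,0,0,0,0.027,0,0,0,0,0,0.027,0,0,0,0,0,0.027,0,0,0]'
```

```text
t: 9.25
ee_pos: [0.4973, 0.2451, 0.0296]
ee_rot: [0.156, 0.988, 0.0, 0.0]
wrist_force: [0.0, 0.1, -1.7]
finger_gap: 0.68
grasp_force: 34.9
```

```bash

python3 -m crank '[0,0,0.005,0,0,0,0,0,0.009,0,0,0,0,0,0.009,0,0,0,0,0,0.009,0,0,0]'
```

```text
t: 9.58
ee_pos: [0.4975, 0.2452, 0.0279]
ee_rot: [0.156, 0.988, 0.0, 0.0]
wrist_force: [-1.5, 0.0, 4.1]
finger_gap: 0.677
grasp_force: 34.9
```

```bash

python3 -m crank '[0,0,0,0,0,0,0,0,0,0,0,0,0,0,0,0,0,0,0,0,0,0,0,0,0,0,0,0,0,0]' 1
python3 -m crank '[0,0,-0.05,0,0,0,0,0,-0.12,0,0,0,0,0,-0.22,0,0,0,0,0,-0.32,0,0,0,0,0,-0.4,0,0,0,0,0,-0.4,0,0,0]'
python3 - <<'E'
from h import *
to([.375,.2405,.1275],down(np.radians(83)));to([.375,.2405,.004],down(np.radians(83)))
E
```

```text
t: 10.0
ee_pos: [0.4972, 0.2449, 0.0268]
ee_rot: [0.156, 0.988, -0.0, -0.0]
wrist_force: [-0.4, 0.0, 0.1]
finger_gap: 0.988
grasp_force: 0.0
t: 10.5
ee_pos: [0.5001, 0.246, 0.1311]
ee_rot: [0.156, 0.988, 0.002, 0.004]
wrist_force: [0.6, 0.6, -0.4]
finger_gap: 1.0
grasp_force: 0.0
t 10.5 shift [ 0.4693 -0.1752  0.0102] turn [ 0.0014  0.0023 -0.0609]
t 10.5 shift [ 0.4726 -0.1778  0.5042] turn [ 0.0014  0.0023 -0.0609]
```

```bash

python3 -m crank '[0.12,-0.04,0,0,0,-0.02,0.24,-0.09,0,0,0,-0.04,0.36,-0.13,0,0,0,-0.06,0.464,-0.17,0,0,0,-0.06,0.464,-0.17,0,0,0,-0.06,0.464,-0.17,0,0,0,-0.06,0.464,-0.17,0,0,0,-0.06]' 0.55
python3 - <<'E'
from h import *
to([.375,.2405,.004],down(np.radians(83)))
crop("top",[(180,225,270,315)],"pics/c3.png",6)
E
```

```text
t: 11.08
ee_pos: [0.3745, 0.2405, 0.1267]
ee_rot: [0.062, 0.998, 0.0, 0.0]
wrist_force: [-0.2, -0.0, 0.0]
finger_gap: 0.56
grasp_force: 0.0
t 11.08 shift [-0.0015 -0.      0.491 ] turn [ 0.0001  0.0003 -0.0009]
```

View pics/c3.png

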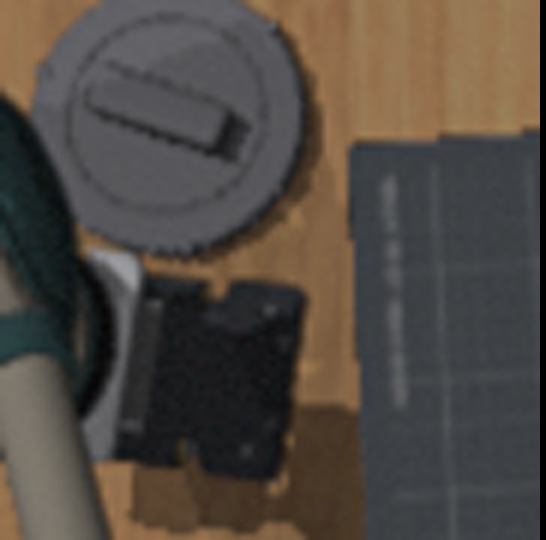

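The lid lies flat on the desk, clear of the case. I'll go down and grip the case.

```bash

python3 -m crank '[0,0,0.12,0,0,0,0,0,0.24,0,0,0,0,0,0.34,0,0,0,0,0,0.42,0,0,0,0,0,0.47,0,0,0,0,0,0.488,0,0,0,0,0,0.488,0,0,0,0,0,0.488,0,0,0]'
python3 -m crank '[0,0,0,0,0,0,0,0,0,0,0,0,0,0,0,0,0,0,0,0,0,0,0,0,0,0,0,0,0,0,0,0,0,0,0,0]' 0 20
python3 -m crank '[0,0,-0.05,0,0,0,0,0,-0.15,0,0,0,0,0,-0.28,0,0,0,0,0,-0.41,0,0,0,0,0,-0.54,0,0,0,0,0,-0.67,0,0,0,0,0,-0.76,0,0,0,0,0,-0.8,0,0,0,0,0,-0.8,0,0,0]'
python3 - <<'E'
from h import *
to([.568,.0005,.2]);to([.568,.0005,.06])
E
```

```text
t: 11.8
ee_pos: [0.3749, 0.2405, 0.005]
ee_rot: [0.063, 0.998, 0.0, 0.0]
wrist_force: [0.1, 0.4, -0.6]
finger_gap: 0.551
grasp_force: 0.0
t: 12.3
ee_pos: [0.3741, 0.2405, 0.0054]
ee_rot: [0.062, 0.998, 0.0, 0.0]
wrist_force: [-0.4, 0.4, 2.9]
finger_gap: 0.232
grasp_force: 19.9
t: 13.05
ee_pos: [0.3751, 0.2409, 0.207]
ee_rot: [0.062, 0.998, 0.001, 0.002]
wrist_force: [0.2, -0.4, -0.4]
finger_gap: 0.23
grasp_force: 19.9
t 13.05 shift [-0.8855 -0.858   0.0297] turn None
t 13.05 shift [-0.8831 -0.8595  0.5897] turn None
```

```bash

python3 -m crank '[-0.1,-0.1,0,0,0,0,-0.22,-0.21,0,0,0,0,-0.34,-0.33,0,0,0,0,-0.46,-0.45,0,0,0,0,-0.58,-0.57,0,0,0,0,-0.7,-0.68,0,0,0,0,-0.8,-0.78,0,0,0,0,-0.86,-0.84,0,0,0,0,-0.886,-0.859,0,0,0,0,-0.886,-0.859,0,0,0,0]'
python3 -m crank '[0,0,0,0,0,0,0,0,0,0,0,0]'
python3 - <<'E'
from h import *
to([.568,.0005,.06])
crop("side",[(220,140,320,260)],"pics/s2.png",5)
E
```

```text
t: 13.88
ee_pos: [0.5667, -0.0015, 0.2024]
ee_rot: [0.064, 0.998, 0.0, -0.002]
wrist_force: [-0.0, 0.3, 0.3]
finger_gap: 0.231
grasp_force: 19.9
t: 14.05
ee_pos: [0.5652, 0.0011, 0.2042]
ee_rot: [0.062, 0.998, 0.0, -0.001]
wrist_force: [0.1, 0.3, -0.5]
finger_gap: 0.234
grasp_force: 19.9
t 14.05 shift [-0.0127 -0.0016  0.5768] turn None
```

View pics/s2.png

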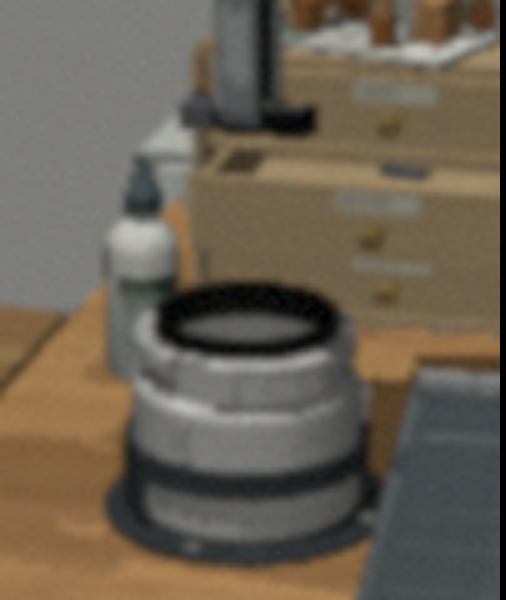

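The case hangs level, centred over the tub's black seal ring (side crop centre about (250,317)). I'll lower it into the mouth and release.

```bash

python3 -m crank '[-0.008,0,0.1,0,0,0,-0.008,0,0.2,0,0,0,-0.008,0,0.3,0,0,0,-0.008,0,0.4,0,0,0,-0.008,0,0.48,0,0,0,-0.008,0,0.54,0,0,0,-0.008,0,0.57,0,0,0,-0.008,0,0.57,0,0,0]'
python3 -m crank '[0,0,0,0,0,0,0,0,0,0,0,0,0,0,0,0,0,0,0,0,0,0,0,0]' 0.38
python3 -m crank '[0,0,-0.1,0,0,0,0,0,-0.22,0,0,0,0,0,-0.36,0,0,0,0,0,-0.5,0,0,0,0,0,-0.57,0,0,0,0,0,-0.57,0,0,0]'
python3 - <<'E'
from h import *
crop("top",[(180,180,270,270),(270,190,330,240)],"pics/c4.png",5)
s=env.get_state(); to([.497,.245,.13],down(np.radians(72))); print(s['joint_pos'].round(2) if hasattr(s['joint_pos'],'round') else s['joint_pos'])
E
```

```text
t: 14.77
ee_pos: [0.5669, 0.0007, 0.0612]
ee_rot: [0.062, 0.998, 0.0, -0.002]
wrist_force: [-0.3, -0.4, -0.1]
finger_gap: 0.231
grasp_force: 19.9
t: 15.1
ee_pos: [0.5696, -0.0007, 0.0637]
ee_rot: [0.062, 0.998, -0.0, 0.001]
wrist_force: [0.1, 0.9, 0.1]
finger_gap: 0.381
grasp_force: 0.0
t: 15.6
ee_pos: [0.5719, -0.0011, 0.2107]
ee_rot: [0.063, 0.998, -0.0, 0.006]
wrist_force: [0.8, 0.5, -0.9]
finger_gap: 0.383
grasp_force: 0.0
t 15.65 shift [0.4158 0.9391 0.309 ] turn [0.0002 0.002  0.0602]
[-0.12  0.26  1.52  0.    1.36 -1.57]
```

View pics/c4.png

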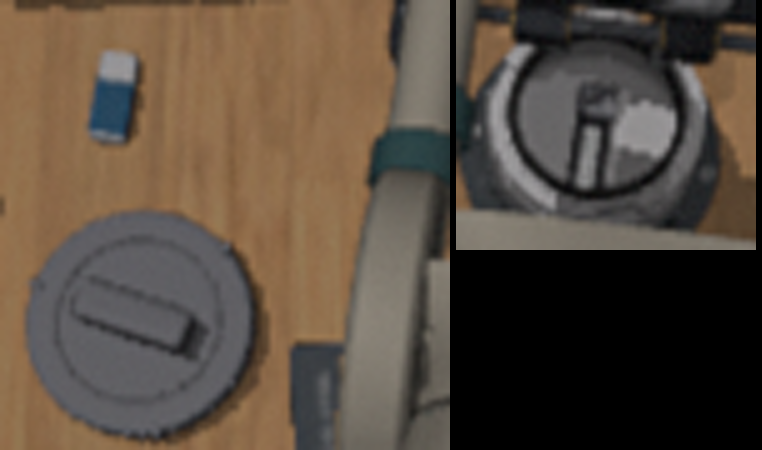

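```bash
python3 - <<'E'
from h import *
f=lambda X,Y,ox,oy:((X+.5)/5-.5+ox,(Y+.5)/5-.5+oy)
for z in (.012,.022):
    r=np.array([px2w("top",f(X,Y,180,180),z)[:2] for X,Y in ((38,287),(230,245),(150,435))])
    s=np.linalg.solve(np.c_[2*r,np.ones(3)],(r**2).sum(1))
    print(z,s[:2].round(4),np.sqrt(s[2]+s[:2]@s[:2]).round(4),np.degrees(np.arctan2(*(r-s[:2]).T[::-1])).round(1))
b=np.array([px2w("top",f(X,Y,180,180),.05)[:2] for X,Y in ((72,302),(90,277),(197,315),(183,345))])
print(b.mean(0),np.degrees(np.arctan2(*(b[0]+b[1]-b[2]-b[3])[::-1])))
p=[px2w("top",f(X,Y,180,180),.018) for X,Y in ((27,322),(255,322),(141,210))]; print(np.round(p,4).tolist())
# tub seal centre from right crop
g=lambda X,Y:((X-456+.5)/5-.5+270,(Y+.5)/5-.5+190)
p=[px2w("top",g(X,Y),.1065) for X,Y in ((509,117),(684,117),(597,198))]; print(np.round(p,4).tolist())
E
```

```text
0.012 [0.4981 0.245 ] 0.0628 [  71.9  -47.  -175.2]
0.022 [0.4965 0.2431] 0.0622 [  71.9  -47.  -175.2]
[0.49827305 0.24303575] 69.4360389942176
[[0.4971, 0.3083, 0.018], [0.4966, 0.1833, 0.018], [0.5598, 0.2481, 0.018]]
[[0.5621, 0.0468, 0.1065], [0.5617, -0.043, 0.1065], [0.5195, 0.0022, 0.1065]]
```

The case is in the tub, and the lid lies at about (0.4975, 0.245) with yaw about 71–72°, just as I released it. Next is the regrasp.

```bash

python3 -m crank '[0.05,0.12,0,0,0,0.02,0.12,0.26,0,0,0,0.04,0.18,0.4,0,0,0,0.06,0.24,0.54,0,0,0,0.06,0.3,0.68,0,0,0,0.06,0.36,0.82,0,0,0,0.06,0.4,0.91,0,0,0,0.06,0.415,0.94,0,0,0,0.06,0.415,0.94,0,0,0,0.06,0.415,0.94,0,0,0,0.06]' 1 35
python3 -m crank '[0,0,0.1,0,0,0,0,0,0.22,0,0,0,0,0,0.3,0,0,0,0,0,0.34,0,0,0,0,0,0.34,0,0,0,0,0,0.34,0,0,0]'
python3 - <<'E'
from h import *
to([.4975,.245,.0285],down(np.radians(72)))
E
```

```text
t: 16.48
ee_pos: [0.4947, 0.2447, 0.2039]
ee_rot: [0.156, 0.988, -0.001, -0.001]
wrist_force: [0.6, -0.5, 0.3]
finger_gap: 0.997
grasp_force: 0.0
t: 16.98
ee_pos: [0.4958, 0.2444, 0.12]
ee_rot: [0.157, 0.988, -0.0, -0.0]
wrist_force: [0.5, -0.3, -0.1]
finger_gap: 0.996
grasp_force: 0.0
t 16.98 shift [-0.0059  0.0047  0.3659] turn [-0.0001 -0.     -0.0003]
```

```bash

python3 -m crank '[-0.006,0.003,0.1,0,0,0,-0.006,0.003,0.2,0,0,0,-0.006,0.003,0.28,0,0,0,-0.006,0.003,0.33,0,0,0,-0.006,0.003,0.355,0,0,0,-0.006,0.003,0.364,0,0,0,-0.006,0.003,0.364,0,0,0,-0.006,0.003,0.364,0,0,0]'
python3 -m crank '[0,0,0,0,0,0,0,0,0,0,0,0,0,0,0,0,0,0,0,0,0,0,0,0,0,0,0,0,0,0,0,0,0,0,0,0]' 0 35
python3 -m crank '[0,0,-0.08,0,0,0,0,0,-0.2,0,0,0,0,0,-0.35,0,0,0,0,0,-0.5,0,0,0,0,0,-0.62,0,0,0,0,0,-0.68,0,0,0,0,0,-0.68,0,0,0,0,0,-0.68,0,0,0]'
python3 - <<'E'
from h import *
to([.5675,.0003,.2],down(np.radians(71)))
E
```

```text
t: 17.65
ee_pos: [0.4981, 0.2461, 0.0303]
ee_rot: [0.156, 0.988, 0.001, 0.001]
wrist_force: [0.1, -0.2, 0.3]
finger_gap: 0.999
grasp_force: 0.0
t: 18.15
ee_pos: [0.4969, 0.2458, 0.0292]
ee_rot: [0.156, 0.988, 0.0, 0.0]
wrist_force: [-1.1, -0.5, 1.7]
finger_gap: 0.678
grasp_force: 34.9
t: 18.82
ee_pos: [0.4968, 0.2457, 0.1991]
ee_rot: [0.156, 0.988, 0.0, 0.0]
wrist_force: [0.6, -0.3, -1.5]
finger_gap: 0.678
grasp_force: 34.9
t 18.82 shift [-0.5718 -0.8466 -0.0037] turn [0.0002 0.0002 0.0058]
```

```bash

python3 -m crank '[-0.06,-0.1,0,0,0,0,-0.14,-0.22,0,0,0,0,-0.23,-0.35,0,0,0,0,-0.32,-0.48,0,0,0,0,-0.41,-0.61,0,0,0,0,-0.49,-0.73,0,0,0,0,-0.55,-0.81,0,0,0,0,-0.572,-0.846,0,0,0,0.006,-0.572,-0.846,0,0,0,0.006,-0.572,-0.846,0,0,0,0.006]'
python3 -m crank '[0,0,0.06,0,0,0,0,0,0.12,0,0,0,0,0,0.18,0,0,0,0,0,0.23,0,0,0,0,0,0.25,0,0,0,0,0,0.25,0,0,0,0,0,0.25,0,0,0]'
python3 - <<'E'
from h import *
to([.5675,.0003,.126],down(np.radians(71)))
crop("side",[(220,130,320,260)],"pics/s3.png",4)
E
```

```text
t: 19.65
ee_pos: [0.5664, 0.0011, 0.1973]
ee_rot: [0.166, 0.986, 0.001, -0.002]
wrist_force: [-0.1, -0.1, -0.7]
finger_gap: 0.679
grasp_force: 34.9
t: 20.23
ee_pos: [0.5673, 0.0017, 0.1365]
ee_rot: [0.165, 0.986, 0.0, -0.0]
wrist_force: [0.5, -0.6, -0.3]
finger_gap: 0.678
grasp_force: 34.9
t 20.23 shift [-0.0027 -0.0051  0.0422] turn [ 0.0001 -0.0002  0.0002]
```

View pics/s3.png

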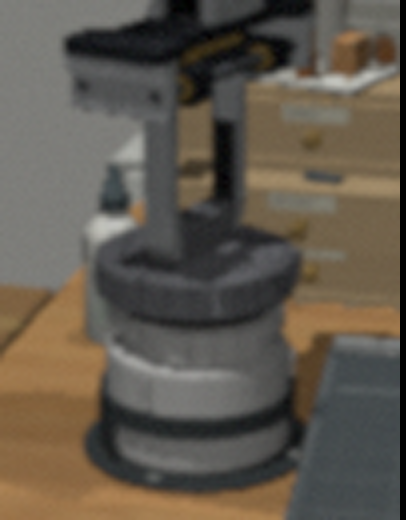

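The lid is level and centred above the neck. I'll lower it slowly; any load before the origin reaches 86.5 mm would mean the lugs are on the tabs.

```bash

python3 -m crank '[0,-0.005,0.012,0,0,0,0,-0.005,0.024,0,0,0,0,-0.005,0.036,0,0,0,0,-0.005,0.048,0,0,0,0,-0.005,0.06,0,0,0,0,-0.005,0.07,0,0,0,0,-0.005,0.07,0,0,0,0,-0.005,0.07,0,0,0]'
python3 -c "
from h import *
s=env.get_state();print(np.round(s['torque'],2))"
python3 -m crank '[0,0,0.01,0,0,0,0,0,0.018,0,0,0,0,0,0.018,0,0,0,0,0,0.018,0,0,0]'
python3 -c "
from h import *
s=env.get_state();print(np.round(s['torque'],2))"
```

```text
t: 20.95
ee_pos: [0.5671, -0.0008, 0.1187]
ee_rot: [0.165, 0.986, 0.0, -0.0]
wrist_force: [-0.0, -0.1, -0.9]
finger_gap: 0.68
grasp_force: 34.9
[-0.02 -0.02 -0.06]
t: 21.28
ee_pos: [0.5674, -0.0008, 0.1146]
ee_rot: [0.165, 0.986, 0.0, 0.0]
wrist_force: [0.5, 0.6, -0.5]
finger_gap: 0.682
grasp_force: 34.9
[-0.01  0.03 -0.01]
```

```bash

python3 -m crank '[0,0,0.004,0,0,0,0,0,0.004,0,0,0,0,0,0.004,0,0,0,0,0,0.004,0,0,0,0,0,0.012,0,0,0,0,0,0.022,0,0,0,0,0,0.032,0,0,0,0,0,0.032,0,0,0,0,0,0.032,0,0,0]'
python3 -c "
from h import *
s=env.get_state();print(np.round(s['torque'],2))"
```

```text
t: 22.03
ee_pos: [0.5675, -0.0008, 0.1076]
ee_rot: [0.165, 0.986, 0.0, 0.001]
wrist_force: [-1.7, 0.7, 9.7]
finger_gap: 0.683
grasp_force: 34.9
[ 0.01  0.38 -0.01]
```

```bash

python3 -m crank '[0,0,0.006,0,0,0,0,0,0.006,0,0,0,0,0,0.006,0,0,0]' 0 40
python3 -m crank '[0,0,0,0,0,0.02,0,0,0,0,0,0.04,0,0,0,0,0,0.06,0,0,0,0,0,0.08,0,0,0,0,0,0.1,0,0,0,0,0,0.12,0,0,0,0,0,0.14,0,0,0,0,0,0.16,0,0,0,0,0,0.16,0,0,0,0,0,0.16]'
python3 -c "
from h import *
s=env.get_state();print(np.round(s['torque'],2))"
python3 -m crank '[0,0,0,0,0,0.01,0,0,0,0,0,0.02,0,0,0,0,0,0.03,0,0,0,0,0,0.04,0,0,0,0,0,0.04,0,0,0,0,0,0.04]'
python3 -c "
from h import *
s=env.get_state();print(np.round(s['torque'],2))"
```

```text
t: 22.28
ee_pos: [0.5675, -0.0008, 0.1065]
ee_rot: [0.165, 0.986, 0.0, 0.001]
wrist_force: [-2.3, -0.1, 10.7]
finger_gap: 0.682
grasp_force: 39.9
t: 23.12
ee_pos: [0.5681, -0.0009, 0.1067]
ee_rot: [0.406, 0.914, 0.0, 0.001]
wrist_force: [-1.3, 0.5, 10.6]
finger_gap: 0.68
grasp_force: 39.9
[-0.13  0.35 -0.18]
t: 23.62
ee_pos: [0.5681, -0.0009, 0.1067]
ee_rot: [0.462, 0.887, 0.0, 0.001]
wrist_force: [-1.4, 0.1, 9.4]
finger_gap: 0.678
grasp_force: 39.9
[-0.15  0.42 -0.01]
```

```bash

python3 -m crank '[0,0,0,0,0,0.01,0,0,0,0,0,0.02,0,0,0,0,0,0.02,0,0,0,0,0,0.02]' | grep rot
python3 -c "
from h import *
s=env.get_state();print(np.round(s['torque'],2))"
python3 -m crank '[0,0,0,0,0,0.006,0,0,0,0,0,0.012,0,0,0,0,0,0.012,0,0,0,0,0,0.012]' | grep rot
python3 -c "
from h import *
s=env.get_state();print(np.round(s['torque'],2))"
```

```text
ee_rot: [0.489, 0.872, 0.001, 0.001]
[0.25 0.43 0.34]
ee_rot: [0.504, 0.864, 0.001, 0.0]
[0.6  0.49 1.39]
```

```bash

python3 -m crank '[0,0,0,0,0,-0.012,0,0,0,0,0,-0.018,0,0,-0.008,0,0,-0.018,0,0,-0.016,0,0,-0.018,0,0,-0.02,0,0,-0.018,0,0,-0.02,0,0,-0.018,0,0,-0.02,0,0,-0.018]'
python3 -c "
from h import *
s=env.get_state();print(np.round(s['torque'],2))"
```

```text
t: 24.87
ee_pos: [0.5678, -0.0001, 0.1105]
ee_rot: [0.482, 0.876, 0.001, 0.0]
wrist_force: [0.9, 1.9, 6.2]
finger_gap: 0.678
grasp_force: 40.0
[ 0.38  0.08 -0.08]
```

```bash

python3 -m crank '[0,0,-0.004,0,0,0,0,0,-0.006,0,0,0,0,0,-0.006,0,0,0,0,0,-0.006,0,0,0]'
python3 -m crank '[0,0,0,0,0,0,0,0,0,0,0,0,0,0,0,0,0,0,0,0,0,0,0,0,0,0,0,0,0,0]' 1
python3 -m crank '[0,0,-0.06,0,0,0,0,0,-0.15,0,0,0,0,0,-0.28,0,0,0,0,0,-0.42,0,0,0,0,0,-0.5,0,0,0,0,0,-0.5,0,0,0]'
python3 -m crank '[0.5,0.8,0,0,0,0,0.5,0.8,0,0,0,0,0.5,0.8,0,0,0,0,0.5,0.8,0,0,0,0,0.5,0.8,0,0,0,0,0.5,0.8,0,0,0,0,0.5,0.8,0,0,0,0,0.5,0.8,0,0,0,0]'
python3 - <<'E'
from h import *
im=vision.read_camera("side")[:,:,::-1]; a=cv2.resize(im[170:260,220:320],None,fx=4,fy=4,interpolation=3)
im=vision.read_camera("top")[:,:,::-1]; b=cv2.resize(im[160:250,262:342],None,fx=4,fy=4,interpolation=3)
cv2.imwrite("pics/f.png",np.hstack([a,b]))
E
```

```text
t: 25.2
ee_pos: [0.5677, -0.0002, 0.1111]
ee_rot: [0.482, 0.876, 0.001, 0.0]
wrist_force: [3.4, 3.1, -0.0]
finger_gap: 0.675
grasp_force: 40.0
t: 25.62
ee_pos: [0.5668, -0.0012, 0.1113]
ee_rot: [0.481, 0.876, -0.0, -0.0]
wrist_force: [0.2, 0.5, 0.0]
finger_gap: 0.987
grasp_force: 0.0
t: 26.12
ee_pos: [0.5699, -0.0013, 0.2418]
ee_rot: [0.482, 0.876, 0.002, 0.005]
wrist_force: [-0.0, 0.3, 0.5]
finger_gap: 1.002
grasp_force: 0.0
t: 26.78
ee_pos: [0.6684, 0.213, 0.2341]
ee_rot: [0.48, 0.877, -0.001, -0.001]
wrist_force: [-0.6, 0.4, 0.2]
finger_gap: 1.0
grasp_force: 0.0
```

View pics/f.png

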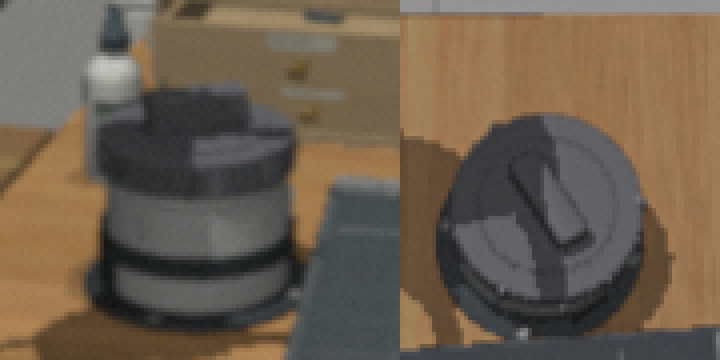

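The lid is level and seated with the bar at about 33°, and the bottle is still standing. In the last lift the load dropped 6 N over 0.6 mm, far stiffer than the seal spring (1.3 N/mm), so the lugs are up against the notch roofs and the lid is locked. I'm handing the job in.

```bash
python3 -c "
from cell import env
print(env.job_done())"
```

```text
the job is handed in; nothing more can be done
None
```

The blade case is in the tub, the lid is back on and locked by my force and camera checks, and the job was handed in at about 27 s; no verdict was returned.

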